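Check an end cover on the checking beam

TASK

Check the weight of the yellow end cover: set it gently in the middle of the empty pan while the beam is still arrested, then lift the red arrest lever fully so the beam is free and the pan sinks, and let it rest there for about two seconds. Then press the lever back down until it clicks and holds the beam level, leave the cover standing on the pan, and do not disturb the black pinion, blue end cap, wrench or gear housing around it.

Things in the scene. Friction and masses are not known exactly. Their poses are not given: they have to be found in the camera images.
- balance: Checking beam (a small beam balance), fixed to the bench. Origin: centre of the underside of its grey base plate (190 mm along its x, 220 along y, 20 high). Its y axis runs along the beam, roughly towards the robot, its x axis to the robot's left, z up (yaw 1.38 to 1.76 rad in the world). The beam pivots at (0, 0, 125 mm) between two aluminium plates.
- readout_head (a point): Centre of a white readout head, 70 x 90 x 60 mm (x, y, z), at (-110, 0, 255 mm) in the balance's frame, just above and inside the lever's knob: an upright gripper cannot reach the knob, so tilt it 25 to 45 degrees, its body leaning out along the balance's -x. A 20 mm tube carries it: level at z 262 back to x 75, then down to the base.
- pan_center (a point): Centre of the top face of the round steel pan, 110 mm across and 5 mm thick with a dark middle, on the beam's end farthest from the robot (-y), at (0, -160, 150 mm) in the balance's frame when level. Moves with the beam.
- beam: The hinged beam with its pan (far end) and steel weight (near end, 60 mm across, top 163 mm above the bench). Origin: on its hinge, (0, 0, 125 mm) in the balance's frame; hinged about the balance's x axis, tips 0.08 rad either way to its stops. Level when arrested. Freed with the cover on the pan, the pan side sinks about 13 mm; freed empty, the weight side sinks.
- arrest_lever (a joint): Red arrest lever, hinged at (-45, 0, 90 mm) in the balance's frame about its y axis, reaching 110 mm to the robot's right (-x); rad. 0 = down, held by a detent, beam arrested (the start). Grows as the knob is lifted; 0.55 = fully up at its stop, beam free. Above 0.17 a light spring holds it up; pressed below that it snaps down. Either way takes about 10 N at the knob.
- lever_knob (a point): Centre of the lever's red knob, a cylinder 22 mm in diameter and 26 mm long lying along the balance's y axis; can be pinched across its 26 mm length. Down: at (-153, 0, 68 mm) in the balance's frame; fully up: about (-148, 0, 128 mm).
- cover: The yellow end cover to check: square plate 60 x 60 x 10 mm, a steel bearing ring 46 mm across up to 17 mm, and on it a yellow round boss 26 mm in diameter up to 52 mm. Stands loose on the bench, boss up. Origin: centre of its underside, z up. About 0.42 kg. Grip it by the boss, about 40 mm above the underside.
- pinion: Bystander: black pinion shaft standing on end, 48 mm across, 85 high. Origin: centre of underside.
- end_cap: Bystander: blue round end cap, 60 mm across, 36 high. Origin: centre of underside.
- wrench: Bystander: wrench lying on the bench, along its x. Origin: its middle, underside.
- gear_housing: Bystander: yellow open gear housing, 85 x 85 x 75 mm. Origin: centre of underside.
Things that resemble listed ones, but are neither listed nor needed, are in the scene too. Leave any purple or turquoise look-alike of the cover alone.

How it is judged (in metres and radians):
On the way, in this order (a step that is already met when the one before it is completed fails the run):
1. the cover stands let go on the middle of the pan (within 25 mm), lever down and beam level (horizontal distance between cover and pan_center below 0.025 m and z of cover in the frame of pan_center between -0.004 and 0.006 m and z of pan_center in the frame of balance between 0.147 and 0.153 m and contact force between the fingers and cover below 0.1 N and value of joint arrest_lever below 0.06 rad), for 0.3 s.
2. the lever is up, the beam has tipped to the pan side and rests there for 1.5 s, the cover on it (horizontal distance between cover and pan_center below 0.025 m and z of cover in the frame of pan_center between -0.004 and 0.006 m and value of joint arrest_lever above 0.4 rad and z of pan_center in the frame of balance below 0.142 m and angular speed of beam below 0.05 rad/s and contact force between the fingers and cover below 0.1 N), for 1.5 s.
At the end, for the whole second after the job is handed in: The lever is back down in its detent (joint below 0.06 rad), the beam level (pan within 3 mm of its level height), and the cover let go, upright and at rest on the pan, within 25 mm of its middle (all of step 1 and angle between cover's own z axis and vertical below 0.08 rad and linear speed of cover below 0.02 m/s); the robot touches nothing.
It fails at once if the cover dropped on or pushed onto the pan (more than 25 N) (contact force between cover and beam above 25 N).
It fails at once if the cover let fall onto the pan (faster than 0.45 m/s within 30 mm above it) (horizontal distance between cover and pan_center below 0.05 m and z of cover in the frame of pan_center between 0.002 and 0.03 m and linear speed of cover above 0.45 m/s).
It fails at once if the pinion, end cap, wrench or gear housing disturbed (moved more than 30 mm) (distance of any of pinion, end_cap, wrench, gear_housing from where it was at the start of the episode above 0.03 m).
It also fails if it takes over 72 s, if anything falls off the work surface, if the arm or the gripper's body presses on something with over 40 N, if the wrist force passes 120 N, or if a joint passes its speed limit or range.

ROBOT

A 6-joint arm with a two-finger parallel gripper is mounted at the origin on the work surface. World frame = base frame: x ahead of the robot, y to its left, z up, the work surface at z = 0. Lengths are in mm, angles in degrees, forces in N, time in s.
With the tool pointing down it reaches from about 400 to 925 mm from the base axis. Payload 3.4 kg.
Tool frame: the origin (TCP) lies on the centre line of the jaws, within the pads' length; the fingertips stand env.tip_extent ahead of it and the grasp point (between the pads) lies 3 mm ahead of it (env.tip_extent is the distance from the TCP to the fingertips, in mm); z points along the fingers, y is the line along which they close (so a half turn about z gives the same grasp; the last joint's range is limited). The gripper opens to 85 mm and grips with 20 to 120 N. Pads are 22 mm wide; open, the fingers measure 114 mm over their backs; the gripper's body (76 mm by 85 mm) begins 54 mm behind the grasp point. The pads swing forward as they close: fully open they stand 13 mm farther back than shut.
Start: joints at [-73.883, 17.578, 86.31, -0, 76.112, -4.211], TCP at [199.733, -539.201, 253.305] pointing down, gripper open.
Joint ranges: [-179.03, 179.03], [-60, 130.46], [8.19, 133.38], [-81.62, 261.62], [5.75, 156.47], [-153.77, 153.77]. Speed limits (degrees/s): [147.25, 147.25, 180, 180, 180, 180].

INTERFACE

Orientations are given as a 3x3 rotation matrix whose columns are the frame's x, y, z axes.
In Python, from cell import env gives the robot as it stands. The module is installed in compiled form; this text tells all that it offers. Calls block until the motion is done:
- env.move_pose(position, orientation): joint-space move of the TCP to a pose.
- env.move_straight(position, orientation=None, feed=150, guard=None): straight line of the TCP; orientation=None keeps the orientation; feed is the mean speed in mm/s. With guard (N) it stops when the force on the tool has changed by that much, and returns True; else False.
- env.move_j(angles): joint-space move.
- env.gripper_open() and env.close(strength=None): open the fingers fully, or close them until they stop; strength is the grip in N (None keeps the last).
- env.sleep(seconds).
- env.solve_ik(position, orientation): joint angles nearest the present ones, or None.
- env.camera(name): name is "scene" or "top"; returns a dict with "pixels" (480x640x3 uint8, blue, green, red), "depth" (480x640 float32, mm along the optical axis (not along the pixel's ray), 0 where there is no reading), "K" (3x3 intrinsics, pixels), "extrinsics" (4x4, takes a point from camera to world coordinates). Camera axes: x right, y down, z forward; pixel columns grow to the right and rows downward; lengths in mm; the calibration is good to about 2 mm. A picture is of the moment at which its call begins.
A pose or a line that the arm cannot do raises env.IKError and nothing moves.
- env.close_job(): hands the job in; it is judged then, once.
Readings, each from a call of its own:
- env.current_time(): time.
- env.current_joint_pos(): joint angles.
- env.current_qd(): joint speeds.
- env.current_effort(): joint torques, N m.
- env.current_tool_pos(): TCP position.
- env.current_orientation(): TCP orientation.
- env.current_contact_force(): force on the tool from outside, world axes, zero at the start.
- env.current_wrist_torque(): the same for the moment, N m.
- env.current_grip_width(): finger opening in mm.
- env.current_grasp_force(): force on a finger pad.
Only numpy, scipy, OpenCV 4.12 (cv2) and the standard library are available. Lean on these libraries where they do the work, as an engineer would, in place of code of your own. Each camera call takes 0.05 s, during which the arm holds its last target. There are 200 camera calls.

## Working session

There is one attempt and no reset: what is moved stays moved. The work goes in short steps, each a Python script; the robot and the scene stay as the last script left them, time stands still between calls to the robot, and variables do not carry over. Pictures are saved under pics/ and viewed, at most 10 in all, crops included, and the job is handed in when it is done.

```bash
mkdir -p pics
python3 - <<'E'
from cell import env
import cv2,numpy as np,pickle
d={n:env.camera(n) for n in("scene","top")}
pickle.dump(d,open("v.pkl","wb"))
for n in d: cv2.imwrite(f"pics/{n}.png",d[n]["pixels"]); print(n,d[n]["K"],d[n]["extrinsics"].round(3))
print(env.tip_extent,env.current_orientation().round(3),env.current_time())
E
```

```text
scene [[536.21837088   0.         322.24150312]
 [  0.         536.21837088 240.59053863]
 [  0.           0.           1.        ]] [[-3.870000e-01  7.270000e-01 -5.680000e-01  1.168053e+03]
 [ 9.220000e-01  3.080000e-01 -2.350000e-01  2.860900e+02]
 [ 4.000000e-03 -6.140000e-01 -7.890000e-01  1.112388e+03]
 [ 0.000000e+00  0.000000e+00  0.000000e+00  1.000000e+00]]
top [[593.24578527   0.         315.859019  ]
 [  0.         593.24578527 244.1247873 ]
 [  0.           0.           1.        ]] [[ 7.000000e-03 -9.820000e-01  1.870000e-01  1.879000e+02]
 [-1.000000e+00 -7.000000e-03  2.000000e-03  2.495700e+01]
 [-1.000000e-03 -1.870000e-01 -9.820000e-01  1.754081e+03]
 [ 0.000000e+00  0.000000e+00  0.000000e+00  1.000000e+00]]
22.0 [[ 0.938  0.347 -0.   ]
 [ 0.347 -0.938  0.002]
 [ 0.    -0.002 -1.   ]] 0.1
```

View pics/scene.png

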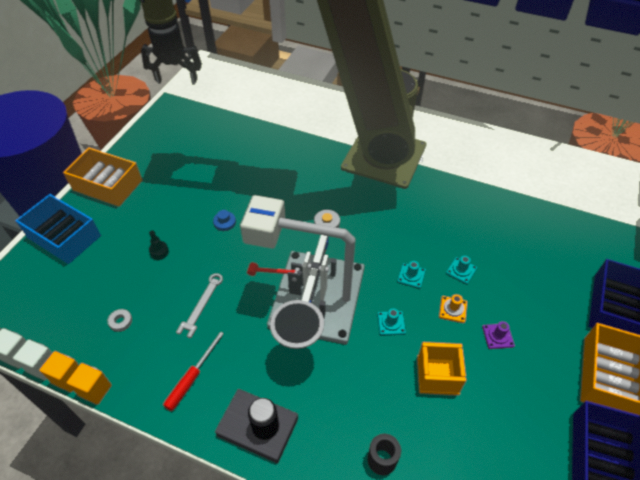

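View pics/top.png

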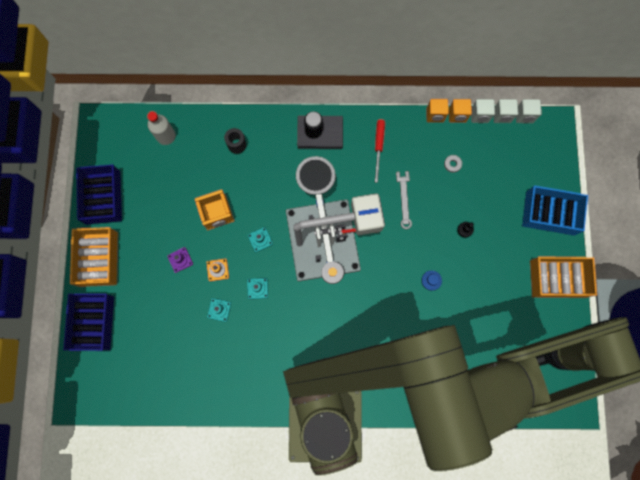

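Both views show the whole scene. Candidates for the cover:
- **Yellow cover with steel ring:** scene (453,307), top (217,269). This is the one I choose.
- **Turquoise look-alikes:** scene (411,273), (461,268) and (391,320).
- **Purple look-alike:** scene (499,334).
- **Yellow gear housing (open box):** scene (441,368).

The pan is at scene (297,323) / top (316,176), and the red knob at scene (252,269).

```bash
cat > h.py <<'E'
import numpy as np,cv2
def cloud(c):
    v,u=np.mgrid[:480,:640]; d=c["depth"]; K=c["K"]
    p=np.stack([(u-K[0,2])/K[0,0]*d,(v-K[1,2])/K[1,1]*d,d],-1)
    P=p@c["extrinsics"][:3,:3].T+c["extrinsics"][:3,3]; P[d==0]=np.nan; return P
def ray(c,u,v,z):
    E=c["extrinsics"]; K=c["K"]
    r=E[:3,:3]@np.array([(u-K[0,2])/K[0,0],(v-K[1,2])/K[1,1],1]); o=E[:3,3]
    return o+r*(z-o[2])/r[2]
def hsv(c): return cv2.cvtColor(c["pixels"],cv2.COLOR_BGR2HSV)
E
python3 - <<'E'
import pickle
from h import *
d=pickle.load(open("v.pkl","rb"))
for n,(cu,cv_),(pu,pv) in (("scene",(453,307),(297,323)),("top",(217,269),(316,176))):
    c=d[n];P=cloud(c);H=hsv(c);h,s,val=H[...,0],H[...,1],H[...,2]
    v,u=np.mgrid[:480,:640]
    y=(h>8)&(h<32)&(s>130)&(val>80)&(np.hypot(u-cu,v-cv_)<22)
    Z=P[...,2]
    b=y&(Z>46)&(Z<60); print(n,"boss top n",b.sum(),np.nanmean(P[b],0).round(1), ray(c,u[b].mean(),v[b].mean(),52).round(1))
    q=y&(Z<18); pts=P[q][:,:2].astype(np.float32); 
    # plate: yellow outline rays onto z=10
    pl=np.array([ray(c,a,bb,10)[:2] for a,bb in zip(u[q],v[q])],np.float32); print(" plate",cv2.minAreaRect(pl),np.nanmedian(Z[q]))
    m=(np.hypot(u-pu,v-pv)<45)&(Z>140)&(Z<160)
    k,l,st,_=cv2.connectedComponentsWithStats(m.astype(np.uint8)); i=l[pv,pu]
    mm=(l==i).astype(np.uint8); mm=cv2.morphologyEx(mm,cv2.MORPH_OPEN,np.ones((13,13),np.uint8))
    cn=max(cv2.findContours(mm,0,1)[0],key=cv2.contourArea)[:,0]
    w=np.array([ray(c,a,bb,150)[:2] for a,bb in cn],np.float32); print(" pan",cv2.minEnclosingCircle(w),cv2.fitEllipse(w),np.nanmedian(Z[mm>0]))
    r=((h<8)|(h>172))&(s>130)&(val>70)
    g=(np.abs(P[...,0]-500)<300)&r&(Z>40)&(Z<130)&(np.abs(P[...,1])<260)
    print(" red",g.sum()); 
    X=P[g]; X=X[np.argsort(X[:,1])]; print(X[::max(1,len(X)//8)].round(0).tolist())
    kn=X[X[:,1]<X[0,1]+20]; print(" knob",kn.mean(0).round(1), kn.min(0).round(0),kn.max(0).round(0))
    # weight top: z~163 ; head top z 285
    for nm,a,bb in (("weight",158,170),("head",278,292),("base",14,26)):
        e=(Z>a)&(Z<bb)&(P[...,0]>300)&(P[...,0]<750)&(np.abs(P[...,1]-20)<220)&(s<90)
        k,l,st,ce=cv2.connectedComponentsWithStats(e.astype(np.uint8))
        if nm=="base": e=cv2.morphologyEx(e.astype(np.uint8),cv2.MORPH_OPEN,np.ones((3,3)))>0
        else: e=l==1+np.argmax(st[1:,4])
        print(" ",nm,e.sum(),np.nanmean(P[e],0).round(1),cv2.minAreaRect(P[e][:,:2].astype(np.float32)))
cs=d["scene"]["pixels"][225:400,220:540]; cv2.imwrite("pics/crop.png",cv2.resize(cs,None,fx=2.5,fy=2.5,interpolation=2))
E
```

```text
scene boss top n 77 [442.7 323.2  50.8] [443.5 323.2  52. ]
 plate ((439.7477111816406, 322.132568359375), (70.29559326171875, 60.631282806396484), 9.101822853088379) 9.281554039062144
 pan ((691.4354248046875, 34.58262252807617), 55.19174575805664) ((695.3751831054688, 33.854732513427734), (100.65219116210938, 107.33792114257812), 177.3527069091797) 150.5684227329201
 red 200
[[554.0, -153.0, 71.0], [568.0, -145.0, 82.0], [553.0, -140.0, 77.0], [553.0, -135.0, 72.0], [560.0, -118.0, 78.0], [552.0, -95.0, 85.0], [550.0, -78.0, 87.0], [544.0, -63.0, 88.0]]
 knob [ 563.6 -142.    75.6] [ 550. -153.   63.] [ 577. -133.   82.]
  weight 29 [526.4  82.4 163.7] ((526.4610595703125, 82.36978912353516), (11.854833602905273, 19.824522018432617), 18.62018394470215)
  head 1050 [556.2 -99.3 283.7] ((553.0902709960938, -101.75227355957031), (90.04322052001953, 70.62090301513672), 9.749931335449219)
  base 2676 [533.9  38.1  19.6] ((533.4436645507812, 11.707778930664062), (220.47787475585938, 190.1655731201172), 10.169184684753418)
top boss top n 38 [440.6 320.8  51.9] [440.5 320.8  52. ]
 plate (
[... 292 characters left out ...]
7581514624
 red 39
[[544.0, -84.0, 85.0], [544.0, -78.0, 85.0], [543.0, -75.0, 91.0], [547.0, -72.0, 86.0], [544.0, -66.0, 86.0], [545.0, -61.0, 82.0], [545.0, -58.0, 92.0], [539.0, -55.0, 96.0], [544.0, -52.0, 99.0], [538.0, -49.0, 100.0]]
 knob [546.1 -74.6  87.6] [543. -84.  82.] [550. -66.  96.]
  weight 10 [389.   -9.8 159.4] ((389.5002746582031, -10.612977027893066), (16.144676208496094, 5.6269378662109375), 88.08209991455078)
  head 834 [ 549.7 -102.7  284.6] ((551.1546020507812, -103.38774108886719), (91.13893127441406, 71.33203887939453), 9.465413093566895)
  base 1331 [521.2  17.9  20.1] ((531.107177734375, 9.2041015625), (219.14202880859375, 189.90232849121094), 9.192533493041992)
```

View pics/crop.png

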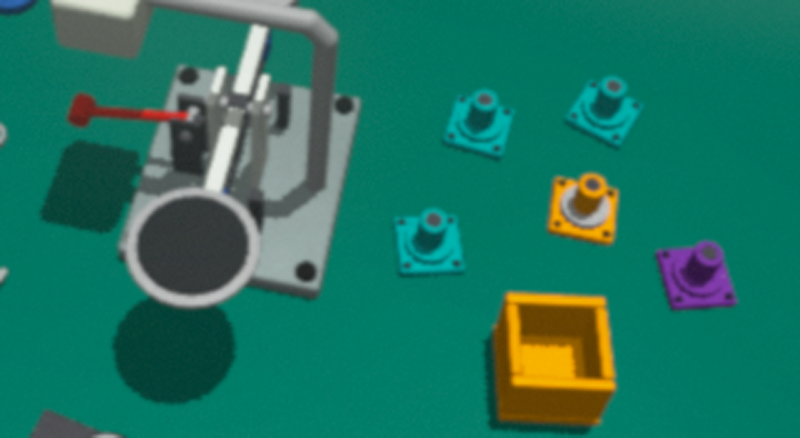

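The crop confirms it: the yellow plate with a steel ring and yellow boss is at crop (585,205), with the turquoise and purple look-alikes separate from it. Measurements match the stated sizes:
- **Cover:** (441.5, 322), 60x60 plate, top at 52 mm.
- **Pan:** (691, 35), radius 55, z 150.
- **Balance:** origin about (533, 8.5), yaw about 99.6°.

Next I pick up the cover.

```bash
cat >> h.py <<'E'
yaw=np.radians(99.6); O=np.array([533,8.5,0.])
xb=np.array([np.cos(yaw),np.sin(yaw),0]); yb=np.array([-np.sin(yaw),np.cos(yaw),0]); zb=np.array([0,0,1.])
def B(x,y,z): return O+x*xb+y*yb+z*zb
def ori(t):  # t deg tilt, body leaning to -xb; closing axis along balance y
    t=np.radians(t); z=-np.cos(t)*zb+np.sin(t)*xb; y=-yb; return np.stack([np.cross(y,z),y,z],1)
E
python3 - <<'E'
from h import *
from cell import env
R=ori(0); p=env.current_tool_pos()
for q in ([441.5,322,150],[691,35,200]): print(env.solve_ik(q,R))
for a in (0,.55): 
  for t in (30,35,40): print(t,env.solve_ik(B(-153,0,68+a*110)-3*ori(t)[:,2],ori(t)))
env.move_straight([p[0],p[1],430],feed=250)
env.move_pose([441.5,322,430],R); env.move_pose([441.5,322,120],R)
env.move_straight([441.5,322,45],feed=80,guard=8)
print(env.current_tool_pos(),env.current_contact_force())
env.close(40); print(env.current_grip_width(),env.current_grasp_force(),env.current_contact_force())
env.move_straight([441.5,322,70],feed=60)
print(env.current_grip_width(),env.current_contact_force(),env.current_time())
env.move_straight([441.5,322,290],feed=200)
c=env.camera("scene"); cv2.imwrite("pics/lift.png",c["pixels"])
E
```

```text
[ 3.16753332e+01  2.10577439e+01  9.77302781e+01 -2.54444375e-14
  6.12119779e+01  2.20753332e+01]
[-5.97172220e-01  2.90230011e+01  7.52160987e+01 -2.54444375e-14
  7.57609002e+01 -1.01971722e+01]
30 [-31.88343588  37.40196883  88.50267081  22.69413079  76.13714459
 -51.31706523]
35 [-33.5123529   39.49398915  86.79608358  25.13930375  80.27785724
 -53.34549326]
40 [-34.97179938  41.70200262  85.11778661  27.39464982  84.37794499
 -55.03840548]
30 [-31.88343588  33.37889549  85.81752771  22.20663305  82.33803769
 -48.71070624]
35 [-33.5123529   35.46108195  84.33441983  24.81302723  86.16622608
 -50.58512831]
40 [-34.97179938  37.64668499  82.9028753   27.25192508  89.94978458
 -52.15790816]
[441.88779899 322.26637679  45.39276078] [ 0.92973432  0.36313686 -0.02229572]
25.033255877082926 39.378029108047485 [-2.33805107 -0.53661752  5.11036584]
24.909833762282815 [-0.12691045 -0.43605299 -4.9134447 ] 7.5083
```

Run:
```python
from h import *
from cell import env
env.move_straight([650,230,290],feed=250)
env.move_straight([691,35,290],feed=200)
c=env.camera("scene"); cv2.imwrite("pics/over.png",c["pixels"])
env.move_straight([691,35,212],feed=80)
env.sleep(.2)
print(env.current_contact_force())
print(env.move_straight([691,35,192],feed=12,guard=2.5),env.current_tool_pos(),env.current_contact_force(),env.current_time())
c=env.camera("scene"); cv2.imwrite("pics/set.png",cv2.resize(c["pixels"][180:400,200:440],None,fx=2.5,fy=2.5))
```

```text
[-0.47722944 -0.35886701 -4.11585874]
True [691.19964012  35.06398572 194.68633092] [0.95147334 0.00471872 4.38027661] 13.675
```

View pics/set.png

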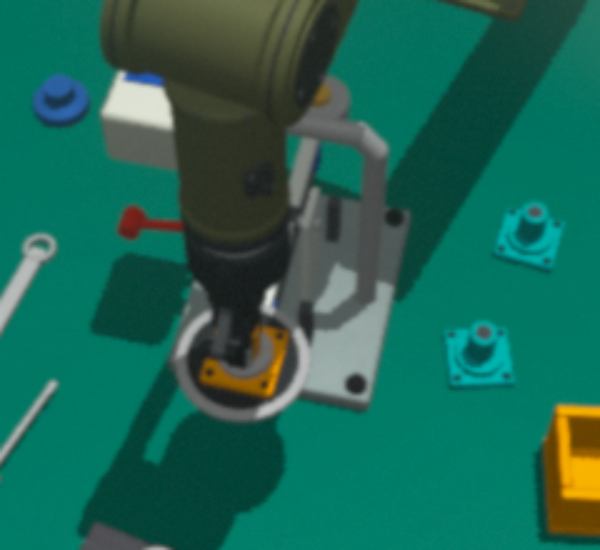

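The cover sits in the middle of the dark pan, at crop (243,358), with the pan still level and contact at about 8 N. I'll release it and go to the lever.

Run:
```python
from h import *
from cell import env
env.gripper_open(); env.sleep(.2)
env.move_straight([691,35,300],feed=120); env.move_straight([691,35,430],feed=250)
R=ori(40); z=R[:,2]
env.move_pose(B(-340,-1.5,330),R)
c=env.camera("scene"); P=cloud(c); H=hsv(c); Z=P[...,2]
y=(H[...,0]>8)&(H[...,0]<32)&(H[...,1]>130)&(np.hypot(P[...,0]-691,P[...,1]-35)<70)
for a,b in((155,166),(195,210)):
    m=y&(Z>a)&(Z<b); print(m.sum(),np.nanmean(P[m],0))
k=B(-153,-1.5,68)
env.move_straight(k-110*z,feed=200)
env.move_straight(k-3*z,feed=60,guard=6)
print(env.current_tool_pos(),k-3*z,env.current_contact_force(),env.current_time())
c=env.camera("scene"); cv2.imwrite("pics/knob.png",cv2.resize(c["pixels"][180:380,160:400],None,fx=3,fy=3))
```

```text
372 [698.28349016  41.37024465 158.82137997]
107 [693.5806089   37.74256423 200.6584458 ]
[ 560.53909883 -144.32917043   70.47757263] [ 560.31620296 -144.00859866   70.29813333] [ 0.44571782 -0.15187886  1.16377314] 20.875
```

View pics/knob.png

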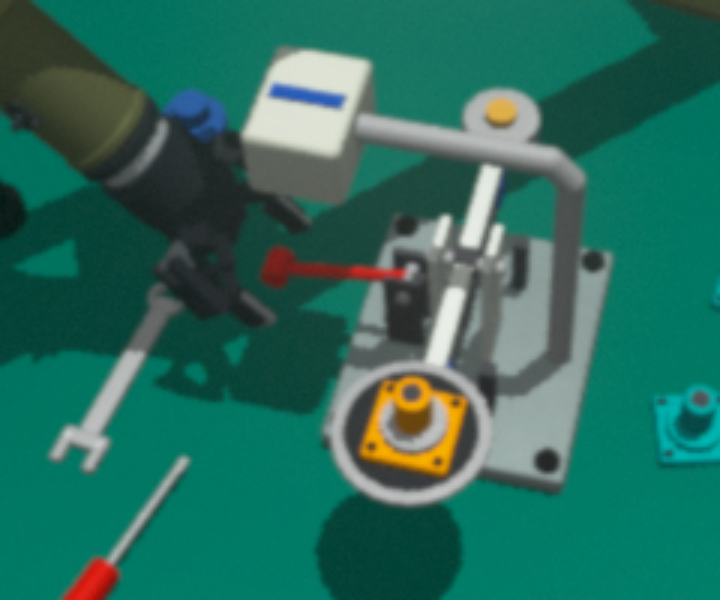

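The picture shows the cover upright at the pan's middle, crop (410,425), and the red knob (277,267) between the open fingers at (290,212) and (255,308). Now I grip it, lift along the arc, hold, and press it back.

Run:
```python
from h import *
from cell import env
env.close(50); print(env.current_grip_width(),env.current_grasp_force(),env.current_contact_force())
p0=env.current_tool_pos()
def off(a):
    v=np.array([-108,-22.]); r=np.array([[np.cos(a),np.sin(a)],[-np.sin(a),np.cos(a)]])@v-v
    return r[0]*xb+r[1]*zb
for a in (.1,.2,.3,.4,.5,.55):
    g=env.move_straight(p0+off(a),feed=50,guard=30)
    print(a,g,(env.current_tool_pos()-p0).round(1),env.current_contact_force().round(1),round(env.current_grip_width(),1))
    if g: break
np.save("p0.npy",p0); print(off(.55),env.current_time())
env.sleep(1)
c=env.camera("scene"); cv2.imwrite("pics/up.png",cv2.resize(c["pixels"][180:380,160:400],None,fx=3,fy=3))
P=cloud(c); Z=P[...,2]; m=(hsv(c)[...,1]<90)&(np.hypot(P[...,0]-691,P[...,1]-35)<57)&(Z>125)&(Z<158); print(np.nanmedian(Z[m]))
```

```text
25.386918505872654 52.61033535003662 [-3.17618336 -3.0125457   1.1579989 ]
0.1 False [ 0.1 -1.5 11.4] [-4.1 -0.9 -0.9] 25.4
0.2 False [ 0.3 -1.9 23.4] [-2.   0.9  3.6] 25.3
0.3 False [ 0.1 -1.3 33.1] [-3.4  2.2 -1.5] 25.0
0.4 False [-0.2  0.4 44.4] [-3.4  3.1 -1.8] 25.4
0.5 False [-0.7  3.1 55.2] [-4.2  5.  -3.1] 25.2
0.55 False [-1.   4.8 60.5] [-3.6  3.3 -3.7] 25.3
[-0.7384908   4.36621978 59.69468124] 23.5917
137.07676879847975
```

View pics/up.png

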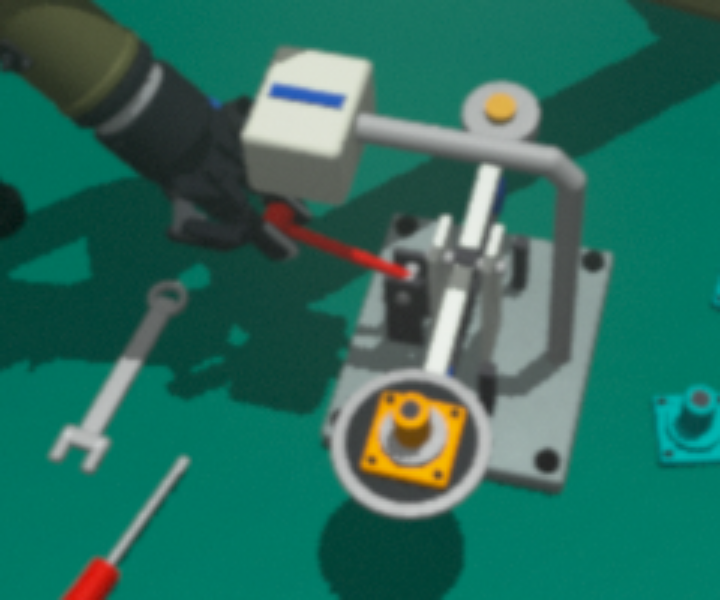

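The lever is up (knob at crop (280,212)) and the pan has sunk to z 137 with the cover on it. I'll let it rest a bit longer, then press the lever down.

Run:
```python
from h import *
from cell import env
env.sleep(1.6); p0=np.load("p0.npy")
def off(a):
    v=np.array([-108,-22.]); r=np.array([[np.cos(a),np.sin(a)],[-np.sin(a),np.cos(a)]])@v-v
    return r[0]*xb+r[1]*zb
for a in (.45,.35,.25,.15,.08,.0,-.012):
    g=env.move_straight(p0+off(a),feed=40,guard=35)
    print(a,g,(env.current_tool_pos()-p0).round(1),env.current_contact_force().round(1),round(env.current_grip_width(),1))
    if g: break
env.sleep(.5); print(env.current_time())
c=env.camera("scene"); cv2.imwrite("pics/down.png",cv2.resize(c["pixels"][180:380,160:400],None,fx=3,fy=3))
P=cloud(c); Z=P[...,2]; m=(hsv(c)[...,1]<90)&(np.hypot(P[...,0]-691,P[...,1]-35)<57)&(Z>125)&(Z<158); print(np.nanmedian(Z[m]))
```

```text
0.45 False [-0.4  1.7 51.2] [-3.4  2.5  4.9] 25.4
0.35 False [ 0.1 -1.  40.3] [-4.3 -0.1  5. ] 25.3
0.25 False [ 0.4 -2.5 29.3] [-4.3 -0.9  5. ] 25.1
0.15 False [ 0.5 -3.  18.6] [-2.6 -1.2  9. ] 25.2
0.08 False [ 0.4 -2.6 10.4] [-5.3 -3.8  7. ] 25.4
0.0 False [ 0.2 -1.4  0.9] [-3.7 -2.   3.1] 25.3
-0.012 False [ 0.2 -1.2 -0.3] [-4.9 -4.7  4.6] 25.1
29.4
148.8244910297883
```

Run:
```python
from h import *
from cell import env
env.gripper_open(); env.sleep(.2)
z=ori(40)[:,2]; p=env.current_tool_pos()
env.move_straight(p-110*z,feed=120); env.sleep(.3)
c=env.camera("scene"); cv2.imwrite("pics/end.png",cv2.resize(c["pixels"][180:380,160:400],None,fx=3,fy=3))
P=cloud(c); H=hsv(c); Z=P[...,2]; r=np.hypot(P[...,0]-691,P[...,1]-35)
m=(H[...,1]<90)&(r<57)&(Z>125)&(Z<158); print(np.nanmedian(Z[m]),np.nanmedian(Z[m&(r>45)]))
red=((H[...,0]<8)|(H[...,0]>172))&(H[...,1]>130)&(Z>40)&(Z<140)&(np.hypot(P[...,0]-558,P[...,1]+142)<25); print(P[red].mean(0))
y=(H[...,0]>8)&(H[...,0]<32)&(H[...,1]>130)&(r<70)&(Z>195)&(Z<210); print(y.sum(),P[y].mean(0))
print(env.current_contact_force(),env.current_time())
```

```text
148.81378455114424 148.56769913481577
[ 562.6327217  -139.27044515   76.42079479]
102 [693.33929475  37.63280648 200.12288603]
[ 0.95128434 -0.15768622 -0.00191315] 31.6833
```

View pics/end.png

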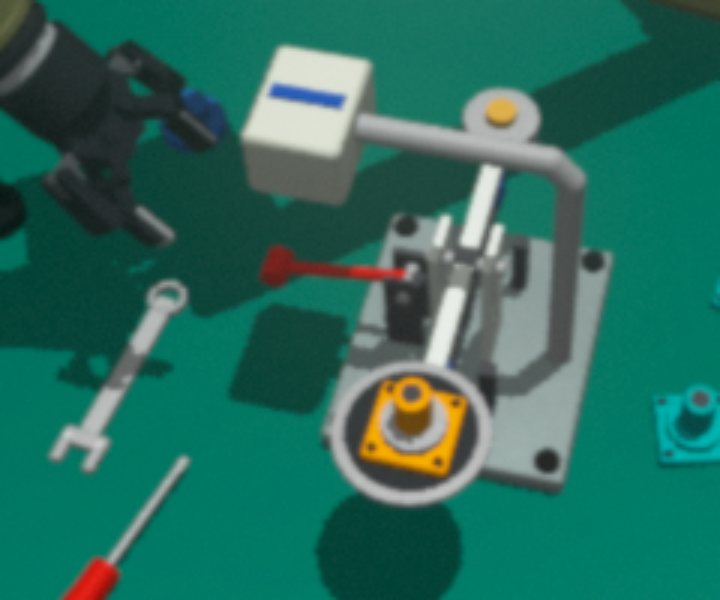

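The lever is down (knob at crop (276,266)) and the cover is centred on the pan. I'll compare lever and pan numerically with the starting picture before handing in.

Run:
```python
from h import *
from cell import env
import pickle
a=pickle.load(open("v.pkl","rb"))["scene"]; c=env.camera("scene")
for s in (a,c):
    P=cloud(s);H=hsv(s);Z=P[...,2];v,u=np.mgrid[:480,:640]
    red=((H[...,0]<8)|(H[...,0]>172))&(H[...,1]>130)&(Z>40)&(Z<140)&(np.hypot(P[...,0]-558,P[...,1]+142)<25)
    r=np.hypot(P[...,0]-691,P[...,1]-35); m=(H[...,1]<90)&(r>47)&(r<57)&(Z>125)&(Z<158)
    w=(np.abs(u-327)<16)&(np.abs(v-217)<12)&(Z>150)&(Z<175)
    print(u[red].mean(),v[red].mean(),P[red].mean(0),"rim",np.nanmean(Z[m]),v[m].mean(),"wt",np.nanmean(Z[w]))
```

```text
253.6039603960396 268.6237623762376 [ 562.62149094 -138.70729696   75.73876415] rim 149.96561374194167 324.52166064981947 wt 155.64242184945815
253.44354838709677 268.2903225806452 [ 562.22668292 -139.27456403   76.270846  ] rim 148.45636565214141 325.40295748613676 wt 156.8571924067324
```

```bash
python3 -c "
from cell import env
print(env.close_job())"
```

```text
the job is handed in; nothing more can be done
None
```

The job is handed in: the cover stands upright in the middle of the pan, the pan sank to z 137 mm and stayed down for at least 2.6 s with the lever up, and the lever is back down, with the rim reading about 1.5 mm below its starting height (limit 3 mm); the end cap and wrench looked unmoved in the last picture, and I did not measure any of the four bystanders or see a verdict.

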